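Open the push-to-open coffee cupboard

TASK

Open the tall narrow push-to-open cupboard with your fingertips alone, gripping and lifting nothing: first push the tin that stands in front of its door along the worktop, upright, until it is well clear of the door's swing. Then press the door in near its free edge until the catch lets go, let its spring bring it ajar, and push it wide open from behind with a fingertip. Leave the wide low cupboard shut and everything else where it stands.

Things in the scene. Friction and masses are not known exactly. Their poses are not given: they have to be found in the camera images.
- cupboard: the tall narrow wooden cupboard, fixed, 160 mm wide (y), 150 mm high, carcass 140 mm deep (x). Origin: centre of its underside; its -x is the door side, z up. Shut door's front face is 90 mm, its back 76 mm and the carcass front 70 mm out from the origin along -x. No handle. Two coffee pods inside on a shelf, well behind the front edge.
- cupboard_hinge (a point): upper end of the tall cupboard's door hinge axis (vertical), at the door's left edge as seen from the robot: 83 mm towards the cupboard's -x and 80 mm to its +y from its origin, 150 mm above the worktop. Two small steel hinge knuckles show on this edge. Fixed; axes as the cupboard's.
- cupboard_door_press (a point): point on the door's front face where it is pressed: 125 mm from the hinge edge (35 mm from the free, right-hand edge), 115 mm above the worktop. Moves with the door, a plain board 158 mm wide, 14 mm thick, top at 146 mm. The latch lets go after 2 to 4 mm here, at about 4 N; hard stop at 4.5 mm. It cannot be pulled open while latched.
- cupboard_door (a joint): angle of the tall cupboard's door, which swings out towards the robot: 0 shut and latched, negative pressed in (stop at -0.036), 1.57 square to the cupboard, stop at 1.6. The latch lets go between -0.016 and -0.03; when the finger draws back, a spring swings the door to about 0.6 and no farther. From there it stays wherever it is pushed (about 1 N at 100 mm from the hinge).
- tin: small closed food tin, loose, 58 mm across, 72 mm high, about 0.2 kg, standing in front of the tall cupboard's door. Origin: centre of its underside; z up.
- wide_cupboard: the wide low cupboard, a bystander, fixed, 220 mm wide, 110 mm high, carcass 90 mm deep; same plain door without handle. Origin: centre of its underside; door on its -x side, its front face 65 mm out from the origin. It may stand left or right of the tall one.
- wide_cupboard_door (a joint): angle of the wide cupboard's door, 0 shut; it has the same touch latch and must stay shut.
- cup: small cup, bystander, loose, 58 x 84 mm with handle, 49 mm high, on the worktop to the hinge side in front of the tall cupboard. Origin: centre of its underside.
- top_cup: small cup, bystander, loose, 62 x 88 mm, 50 mm high, on top of the wide cupboard. Origin: centre of its underside.
- spice_jar: spice jar, bystander, loose, 41 mm across, 105 mm high, to the right. Origin: centre of its underside.
- timer: round kitchen timer, bystander, loose, 65 mm across, 56 mm high, front right. Origin: centre of its underside.
- clip_jar: glass clip jar, bystander, loose, 74 x 68 mm, 118 mm high, to the left. Origin: centre of its underside.
There are look-alikes about, which are no part of the job. What is shaped like the tin but purple or red is not meant.

How it is judged (in metres and radians):
On the way, in this order (a step that is already met when the one before it is completed fails the run):
1. the tin stands clear of the door's swing, the door still shut (horizontal distance between tin and cupboard_hinge above 0.195 m and value of joint cupboard_door below 0.06 rad and angle between tin's own z axis and vertical below 0.15 rad), for 0.2 s.
2. the door is pressed in until the catch lets go (value of joint cupboard_door below -0.012 rad).
3. the spring has brought the door ajar (value of joint cupboard_door above 0.25 rad), for 0.1 s.
At the end, for the whole second after the job is handed in: the tall cupboard's door stands open by more than 1.2 rad (about 70 degrees) and at rest; the tin stands upright on the worktop with its centre more than 195 mm from the hinge line, clear of the door's swing; the wide cupboard is shut (value of joint cupboard_door above 1.2 rad and velocity of joint cupboard_door between -0.05 and 0.05 rad/s and horizontal distance between tin and cupboard_hinge above 0.195 m and angle between tin's own z axis and vertical below 0.15 rad and height (world z) of tin between -0.01 and 0.01 m and linear speed of tin below 0.03 m/s and value of joint wide_cupboard_door below 0.06 rad); the robot touches nothing.
It fails at once if the tin is lifted (height (world z) of tin above 0.02 m).
It fails at once if the tin is tipped (angle between tin's own z axis and vertical above 0.4 rad).
It fails at once if the wide cupboard's door is released (value of joint wide_cupboard_door above 0.1 rad).
It fails at once if a bystander (either cup, the spice jar, the timer or the clip jar) is shifted by more than 40 mm (distance of any of cup, top_cup, spice_jar, timer, clip_jar from where it was at the start of the episode above 0.04 m).
It also fails if it takes over 64 s, if anything falls off the work surface, if the arm or the gripper's body presses on something with over 40 N, if the wrist force passes 120 N, or if a joint passes its speed limit or range.

ROBOT

A 6-joint arm with a two-finger parallel gripper is mounted at the origin on a cart in front of the work surface, level with it; the furniture and walls round the work are solid. World frame = base frame: x ahead of the robot, y to its left, z up, the work surface at z = 0. Lengths are in mm, angles in rad, forces in N, time in s.
With the tool pointing down it reaches from about 325 to 875 mm from the base axis. Payload 4.4 kg.
Tool frame: the origin (TCP) lies on the centre line of the jaws, within the pads' length; the fingertips stand ahead of it and the grasp point (between the pads) lies 6 mm ahead of it (ctrl.tcp_to_tips is the z of the fingertips in the tool frame, in mm); z points along the fingers, y is the line along which they close (so a half turn about z gives the same grasp; the last joint's range is limited). The gripper opens to 85 mm and grips with 20 to 120 N. Pads are 22 mm wide; open, the fingers measure 114 mm over their backs; the gripper's body (76 mm by 85 mm) begins 54 mm behind the grasp point. The pads swing forward as they close: fully open they stand 13 mm farther back than shut.
Start: joints at [1.069, 0.207, 1.542, -0, 1.393, -0.15], TCP at [198.148, 539.782, 256.282] pointing down, gripper open.
Joint ranges: [-2.73, 2.73], [-0.86, 2.22], [0.23, 2.46], [-1.11, 4.25], [0.08, 2.63], [-2.82, 2.82]. Speed limits (rad/s): [2.79, 2.79, 3.14, 3.14, 3.14, 3.14].

INTERFACE

Orientations are given as a 3x3 rotation matrix whose columns are the frame's x, y, z axes.
In Python, from plant import ctrl, sensors, optics gives the robot as it stands. Calls block until the motion is done:
- ctrl.move_ptp(position, orientation): joint-space move of the TCP to a pose.
- ctrl.move_l(position, rot=None, vel=150, threshold=None): straight line of the TCP; rot=None keeps the orientation; vel is the mean speed in mm/s. With threshold (N) it stops when the force on the tool has changed by that much, and returns True; else False.
- ctrl.set_joints(angles): joint-space move.
- ctrl.gripper_to(opening, force=None): finger opening in mm; force is the grip in N (None keeps the last); returns when the fingers have stopped.
- ctrl.hold(seconds).
- ctrl.solve_ik(position, orientation): joint angles nearest the present ones, or None.
- sensors.read_state(): the state.
- optics.grab_frame(name): name is "scene" or "top" or "wrist"; returns (picture, depth): 420x560x3 uint8, red, green, blue; 420x560 float32, mm along the optical axis (not along the pixel's ray), 0 where there is no reading.
- optics.camera_params(name): a dict with "mtx" (3x3 intrinsics, pixels), "R" (3x3) and "t" (3): a world point X has camera coordinates R X + t; the wrist camera has in their place "T_tool_cam" (4x4, takes a point from camera to tool coordinates, whose origin is the TCP and whose axes are the flange's). Camera axes: x right, y down, z forward; pixel columns grow to the right and rows downward; lengths in mm; the calibration is good to about 2 mm. A picture is of the moment at which its call begins: read the wrist's pose just before it. camera_params takes no time and is no camera call.
A pose or a line that the arm cannot do raises ctrl.MotionError and nothing moves.
- ctrl.finish_job(): hands the job in; it is judged then, once.
The state is a dict: "t": time; "q": joint angles; "qvel": joint speeds; "tau": joint torques, N m; "eef_pos": TCP position; "eef_rot": TCP orientation; "force": force on the tool from outside, world axes, zero at the start; "wrist_torque": the same for the moment, N m; "grip_width": finger opening in mm; "grasp_force": force on a finger pad.
Only numpy, scipy, OpenCV 4.12 (cv2) and the standard library are available. Lean on these libraries where they do the work, as an engineer would, in place of code of your own. Each camera call takes 0.05 s, during which the arm holds its last target. There are 200 camera calls.

## Working session

There is one attempt and no reset: what is moved stays moved. The work goes in short steps, each a Python script; the robot and the scene stay as the last script left them, time stands still between calls to the robot, and variables do not carry over. Pictures are saved under pics/ and viewed, at most 10 in all, crops included, and the job is handed in when it is done.

```bash
ls; mkdir -p pics
cat > h.py <<'E'
import numpy as np, cv2
from plant import ctrl, sensors, optics
def cloud(name):
    im,d=optics.grab_frame(name); p=optics.camera_params(name)
    v,u=np.mgrid[:420,:560]; K=p["mtx"]
    c=np.stack([(u-K[0,2])/K[0,0]*d,(v-K[1,2])/K[1,1]*d,d],-1)
    if "R" in p: X=(c-p["t"])@p["R"]
    else:
        s=sensors.read_state(); T=p["T_tool_cam"]
        X=(c@T[:3,:3].T+T[:3,3])@np.array(s["eef_rot"]).T+s["eef_pos"]
    X[d==0]=np.nan
    return im,X
E
python3 - <<'E'
from h import *
ims=[]
for n in("scene","top"):
    im,X=cloud(n); np.savez(n,im=im,X=X); cv2.imwrite(f"pics/{n}.png",cv2.resize(im[:,:,::-1],(800,600)))
print(sensors.read_state(), ctrl.tcp_to_tips)
E
```

```text
pics
{'t': 0.1, 'q': array([ 1.06848382e+00,  2.07343805e-01,  1.54284087e+00,  1.49197672e-05,
        1.39348948e+00, -1.50488685e-01]), 'qvel': array([-3.34928049e-05, -1.19246177e-03, -4.15280836e-03,  1.83904867e-03,
       -4.46320685e-04,  1.23500530e-03]), 'tau': array([ 6.29085571e-04, -3.84093046e+01, -2.92549270e+01, -3.44214859e-04,
        4.84571661e-03, -2.24965731e-05]), 'eef_pos': array([197.83982668, 539.21128895, 255.22257431]), 'eef_rot': array([[-9.38744690e-01,  3.44611922e-01, -1.01501593e-03],
       [ 3.44613262e-01,  9.38742988e-01, -1.81730203e-03],
       [ 3.26575147e-04, -2.05577058e-03, -9.99997834e-01]]), 'force': array([-0.29516686, -0.59400403,  0.56781184]), 'wrist_torque': array([-0.01719306,  0.00483109,  0.00163564]), 'grasp_force': 0.0, 'grip_width': 85.40391110006779} 25.0
```

View pics/scene.png

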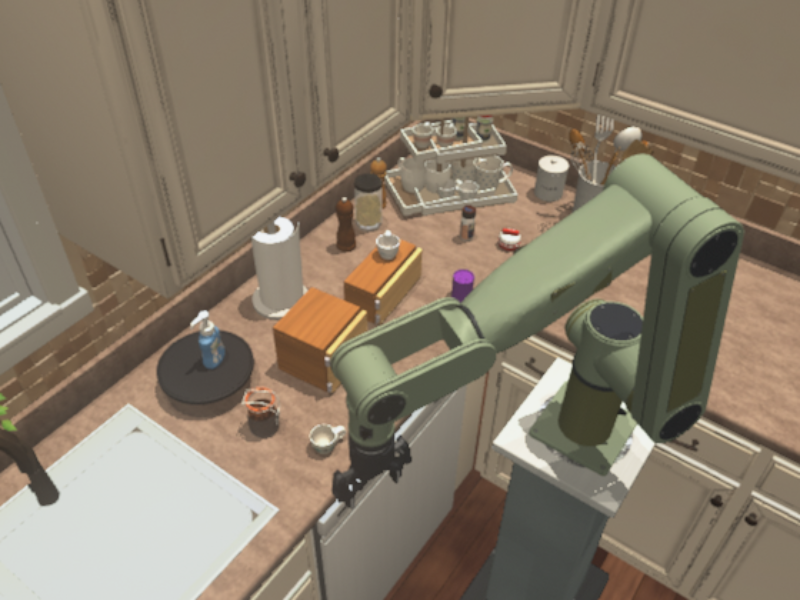

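View pics/top.png

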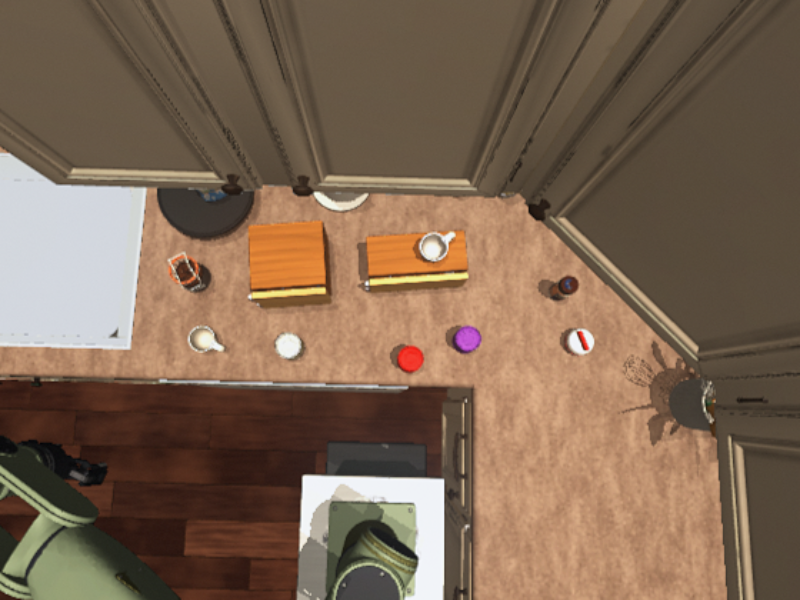

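The top view (800x600) shows the tall cupboard at (288,260), with its door on the lower edge and hinge at the left (250,297). The wide cupboard is at (416,260) with top_cup on it. The cup is at (203,340), clip jar (187,272), spice jar (565,288) and timer (580,341).

Things that could be taken for the tin: the white-lidded one at (288,346), the red one at (410,358) and the purple one at (466,339). I choose the white-lidded one, which stands in front of the tall door.

Run:
```python
from h import *
f=np.load("top.npz"); im,X=f["im"],f["X"]; s=0.7
hsv=cv2.cvtColor(im,cv2.COLOR_RGB2HSV)
def at(u,v): return X[int(v*s),int(u*s)].round()
for n,(u,v) in dict(tin=(288,346),red=(410,358),purple=(466,339),cup=(203,340),edgeL=(100,376),wt=(330,340),edge=(300,379),edge0=(300,372),tall=(288,255),wide=(400,262),clip=(187,272)).items(): print(n,at(u,v))
def comp(name,roi,zlo,zhi):
    u0,v0,u1,v1=[int(a*s) for a in roi]
    P=X[v0:v1,u0:u1].reshape(-1,3); P=P[(P[:,2]>zlo)&(P[:,2]<zhi)]
    (c,sz,a)=cv2.minAreaRect(P[:,:2].astype(np.float32)); print(name,len(P),'c',np.round(c,1),'size',np.round(sz,1),'ang',round(a,2),'zmed',np.median(P[:,2]).round(1),'corners',cv2.boxPoints((c,sz,a)).round().tolist())
comp("tin",(265,322,312,372),62,82)
comp("red",(390,335,430,380),40,90)
comp("cup",(180,318,230,360),35,60)
comp("tall",(235,205,340,310),140,160)
comp("wide",(355,215,480,300),100,117)
comp("clip",(160,245,220,300),60,130)
m=im[int(200*s):int(385*s),int(150*s):int(490*s),::-1]
cv2.imwrite("pics/crop.png",cv2.resize(m,None,fx=3.2,fy=3.2,interpolation=2))
```

```text
tin [433. 197.  69.]
red [415. -75.  70.]
purple [ 460. -198.   67.]
cup [450. 403.   6.]
edgeL [359. 631.   5.]
wt [458. 112.   3.]
edge [365. 174.  -2.]
edge0 [381. 174.   6.]
tall [620. 194. 154.]
wide [622. -47. 108.]
clip [595. 436.  65.]
tin 260 c [433.5 195.4] size [56.5 54.9] ang 2.91 zmed 69.9 corners [[404.0, 221.0], [407.0, 167.0], [463.0, 169.0], [460.0, 224.0]]
red 262 c [412.  -75.5] size [54.7 56.4] ang 65.01 zmed 69.7 corners [[375.0, -88.0], [426.0, -112.0], [449.0, -63.0], [398.0, -39.0]]
cup 138 c [446.4 383.3] size [58.4 77.2] ang 2.54 zmed 46.5 corners [[416.0, 421.0], [419.0, 343.0], [477.0, 346.0], [474.0, 423.0]]
tall 2609 c [611.5 196.4] size [162.2 161. ] ang 5.76 zmed 150.4 corners [[523.0, 268.0], [539.0, 108.0], [700.0, 124.0], [684.0, 285.0]]
wide 1904 c [632.3 -83.5] size [111.5 220.7] ang 4.98 zmed 110.1 corners [[567.0, 22.0], [586.0, -198.0], [697.0, -189.0], [678.0, 31.0]]
clip 393 c [590.4 427.9] size [74.5 63.7] ang 30.77 zmed 69.2 corners [[542.0, 436.0], [575.0, 381.0], [639.0, 420.0], [606.0, 474.0]]
```

View pics/crop.png

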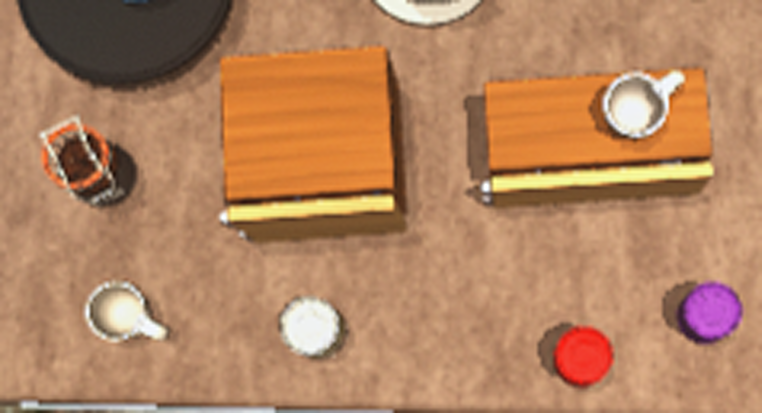

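The crop confirms it: the white-lidded tin at (310,325) stands alone in front of the tall door, and the hinge knuckles show on that door's left edge. The measured sizes match: tin 57 mm across and 70 mm high, tall cupboard 161x162x150 mm. Next I push the tin to the right (-y) with two spread fingertips.

```bash
cat >> h.py <<'E'
yaw=np.arctan2(16,160); ex=np.array([np.cos(yaw),np.sin(yaw),0]); ey=np.array([-ex[1],ex[0],0])
O=np.array([611.5,196.4,0])+10*ex; H=O-83*ex+80*ey
def down(yax):
    z=np.array([0,0,-1.]); y=np.array(yax,float); return np.column_stack([np.cross(y,z),y,z])
def best(p,Rs):
    q0=sensors.read_state()["q"]; c=[]
    for R in Rs:
        q=ctrl.solve_ik(p,R)
        if q is not None: c.append((np.abs(np.array(q)-q0).max(),R))
    return min(c,key=lambda a:a[0])[1]
def tin():
    im,X=cloud("top"); g=(np.abs(X[...,2]-70)<9)&(X[...,0]>380)&(X[...,0]<500)&(X[...,1]>-30)&(X[...,1]<240)
    hsv=cv2.cvtColor(im,cv2.COLOR_RGB2HSV); P=X[g&(hsv[...,1]<60)]
    return im,len(P),(P.max(0)+P.min(0))/2
E
python3 - <<'E'
from h import *
print("O",O,"H",H)
R=best([433,275,180],[down([1,0,0]),down([-1,0,0])])
ctrl.gripper_to(40)
ctrl.move_ptp([433,275,180],R)
print("down",ctrl.move_l([433,275,36],vel=120,threshold=8), sensors.read_state()["eef_pos"])
print("touch",ctrl.move_l([433,232,36],vel=40,threshold=3), sensors.read_state()["eef_pos"])
s=sensors.read_state(); print(s["force"],s["t"])
y=s["eef_pos"][1]
ctrl.move_l([433,y-30,36],vel=30)
s=sensors.read_state(); print(s["force"],s["t"],s["eef_pos"])
print(tin()[1:])
E
```

```text
O [621.4503719  197.39503719   0.        ] H [530.90198759 268.73920373   0.        ]
down False [433.77179703 275.36282686  36.81598157]
touch False [433.06772878 232.19259013  36.04249654]
[ 0.68284758 -0.21416846  0.17889392] 4.5417
[1.57492074 1.59382079 4.73818556] 5.6833 [433.44519587 202.26081987  36.24432398]
(129, array([434.39204748, 157.5958553 ,  70.21863691]))
```

Run:
```python
from h import *
ctrl.move_l([433,97,36],vel=45)
s=sensors.read_state(); print(s["force"],s["t"],s["eef_pos"])
ctrl.move_l([433,135,36],vel=60)
ctrl.move_l([433,150,190],vel=150)
ctrl.gripper_to(0)
im,n,c=tin(); print(n,c,"dist",np.hypot(*(c-H)[:2]))
# press pose: tool tilted forward
P=O-90*ex-45*ey+[0,0,115]; print("press",P)
for deg in (30,45,60,75,90):
    a=np.radians(deg); z=np.sin(a)*ex+[0,0,-np.cos(a)]
    for sg in(1,-1):
        y=sg*ey; R=np.column_stack([np.cross(y,z),y,z])
        for b in(30,130):
            q=ctrl.solve_ik(P-25*z-b*ex,R); print(deg,sg,b,None if q is None else np.round(q,2))
print(sensors.read_state()["q"])
cv2.imwrite("pics/t2.png",im[140:280,100:345,::-1].repeat(3,0).repeat(3,1))
```

```text
[0.19593635 3.07774305 6.52048224] 8.225 [433.03476205  97.388884    36.17173091]
248 [432.09868335  58.11876733  69.43944847] dist 232.64363554607255
press [536.37469214 143.66302892 115.        ]
30 1 30 [ 0.11 -0.02  2.16 -0.01  0.48 -1.55]
30 1 130 [ 0.11 -0.28  2.37 -0.01  0.52 -1.55]
30 -1 30 [ 0.11 -0.02  2.16 -0.01  0.48  1.59]
30 -1 130 [ 0.11 -0.28  2.37 -0.01  0.52  1.59]
45 1 30 None
45 1 130 None
45 -1 30 None
45 -1 130 None
60 1 30 [0.11 0.08 2.45 3.17 0.44 1.55]
60 1 130 None
60 -1 30 [ 0.11  0.08  2.45  3.17  0.44 -1.59]
60 -1 130 None
75 1 30 None
75 1 130 None
75 -1 30 None
75 -1 130 None
90 1 30 [0.12 0.76 2.41 3.16 1.61 1.57]
90 1 130 None
90 -1 30 [ 0.12  0.76  2.41  3.16  1.61 -1.57]
90 -1 130 None
[1.44233219e-01 2.47326290e-02 1.88909343e+00 1.31465023e-05
 1.22791254e+00 1.44284014e-01]
```

View pics/t2.png

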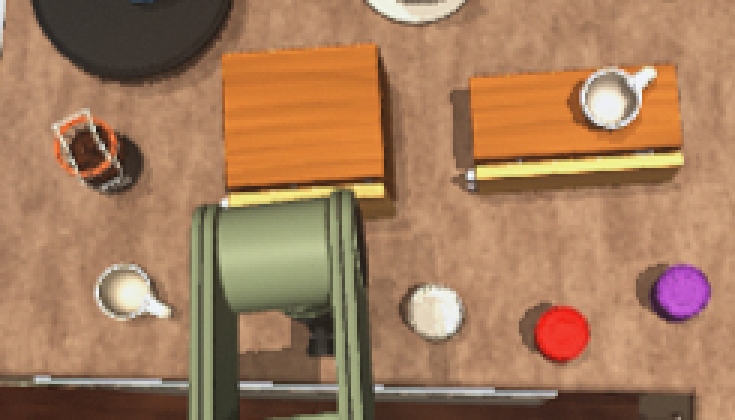

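The tin now stands at about (432,58), 233 mm from the hinge, upright at (435,310) in the crop, and nothing else has moved. Next I press the door, with the fingers closed and the tool tilted 30° forward.

Run:
```python
from h import *
P=O-90*ex-45*ey+[0,0,115]
a=np.radians(30); z=np.sin(a)*ex+[0,0,-np.cos(a)]
R=best(P-25*z-90*ex,[np.column_stack([np.cross(y,z),y,z]) for y in(ey,-ey)])
B=P-25*z
ctrl.move_ptp(B-90*ex,R)
ctrl.move_l(B-30*ex,vel=100)
ctrl.hold(0.3)
print(ctrl.move_l(B+4*ex,vel=15,threshold=12))
s=sensors.read_state(); print(s["force"],s["t"],"rel",(s["eef_pos"]-B)@ex,(s["eef_pos"]-B)@ey)
ctrl.move_l(s["eef_pos"]-135*ex+[0,0,5],vel=120)
ctrl.hold(0.5)
ctrl.move_l(sensors.read_state()["eef_pos"]+[0,0,150],vel=150)
im,X=cloud("top"); np.savez("top2",X=X)
g=(X[...,2]>136)&(X[...,2]<156)&(np.hypot(X[...,0]-H[0],X[...,1]-H[1])<175)
Q=X[g]-H; u,v=-Q@ex,-Q@ey; k=u>25
print(k.sum(), "angle est",np.median(np.arctan2(u[k],v[k])), sensors.read_state()["t"], sensors.read_state()["eef_pos"])
cv2.imwrite("pics/t3.png",im[140:280,100:345,::-1].repeat(3,0).repeat(3,1))
```

```text
True
[-2.33677651 -0.04982591  1.43375667] 14.7 rel -4.729985008279417 -0.014770664541645244
184 angle est 0.575046833752411 17.675 [384.15371376 128.41772165 288.22260739]
```

View pics/t3.png

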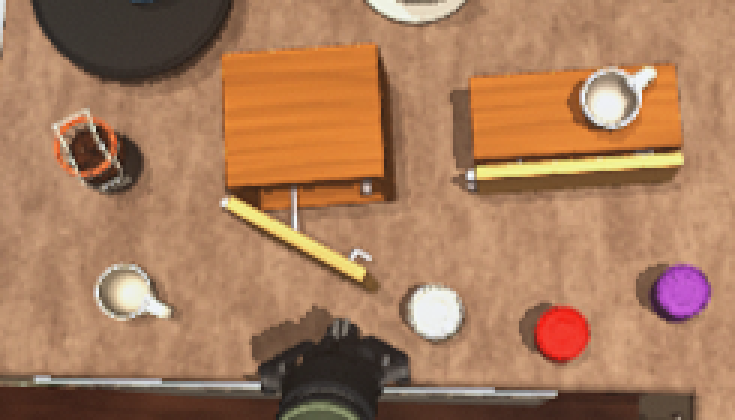

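The door has sprung ajar to about 0.58 rad, as the crop shows (free edge at (365,275)). A plunger shows about 65 mm from the hinge and a small hook about 140 mm along the door's back. I'll place the finger at r=110 mm, behind the door and between the two, then sweep it open.

Run:
```python
from h import *
th0=0.58; r=110
def pose(th,off,z):
    d=-ey*np.cos(th)-ex*np.sin(th); n=-(ey*np.sin(th)-ex*np.cos(th))
    return H+r*d+off*n+[0,0,z], d
p,d=pose(th0,32,260)
R0=best(p,[down(d),down(-d)]); sg=np.sign(R0[:,1]@d)
ctrl.move_ptp(p,R0)
p,_=pose(th0,32,125)
print("down hit",ctrl.move_l(p,vel=120,threshold=10))
for th in np.arange(th0,1.46,0.11):
    p,d=pose(th,18,125); ctrl.move_l(p,down(sg*d),vel=60)
    print(round(th,2),np.round(sensors.read_state()["force"],1))
p,_=pose(th,45,125); ctrl.move_l(p,vel=60)
p,_=pose(th,45,300); ctrl.move_l(p,vel=150)
ctrl.move_l([420,130,300],vel=150)
ctrl.hold(0.3)
im,X=cloud("top")
g=(X[...,2]>136)&(X[...,2]<156)&(np.hypot(X[...,0]-H[0],X[...,1]-H[1])<175)
Q=X[g]-H; u,v=-Q@ex,-Q@ey; k=u>25
print(k.sum(), "angle est",np.median(np.arctan2(u[k],v[k])), sensors.read_state()["t"], tin()[1:])
cv2.imwrite("pics/t4.png",im[140:280,100:345,::-1].repeat(3,0).repeat(3,1))
```

```text
down hit False
0.58 [ 1.  -0.   0.3]
0.69 [0.  0.5 0.6]
0.8 [ 0.7 -0.5 -0. ]
0.91 [-0.3  0.3 -0. ]
1.02 [-0.6 -0.9  0.7]Traceback (most recent call last):
  File "<stdin>", line 12, in <module>
plant.MotionError: the arm cannot follow that straight line within its joint ranges
```

Run:
```python
from h import *
r=110; s=sensors.read_state(); print(s["q"].round(2),s["eef_pos"],s["t"])
for th in (1.13,1.3,1.46):
    d=-ey*np.cos(th)-ex*np.sin(th); n=-(ey*np.sin(th)-ex*np.cos(th)); p=H+r*d+18*n+[0,0,125]
    for nm,R in(("keep",s["eef_rot"]),("a",down(d)),("b",down(-d))):
        q=ctrl.solve_ik(p,R); print(th,nm,p.round(),None if q is None else np.round(q,2))
    for z in (160,):
        q=ctrl.solve_ik(p+[0,0,z-125],s["eef_rot"]);print(z,None if q is None else np.round(q,2))
```

```text
[ 0.22  0.19  1.86 -0.    1.09  2.7 ] [454.56253595 187.70104802 125.04684372] 21.5167
1.13 keep [446. 197. 125.] [ 0.24  0.18  1.87 -0.    1.09  2.73]
1.13 a [446. 197. 125.] None
1.13 b [446. 197. 125.] [ 0.24  0.18  1.87 -0.    1.09 -0.3 ]
160 [ 0.24  0.13  1.85 -0.    1.17  2.73]
1.3 keep [435. 212. 125.] [ 0.27  0.17  1.88 -0.    1.09  2.76]
1.3 a [435. 212. 125.] None
1.3 b [435. 212. 125.] [ 0.27  0.17  1.88 -0.    1.09 -0.1 ]
160 [ 0.27  0.12  1.86 -0.    1.17  2.76]
1.46 keep [427. 228. 125.] [ 0.31  0.17  1.88 -0.    1.09  2.8 ]
1.46 a [427. 228. 125.] None
1.46 b [427. 228. 125.] [ 0.31  0.17  1.88 -0.    1.09  0.1 ]
160 [ 0.31  0.12  1.86 -0.    1.17  2.8 ]
```

Joint 6 is at its limit, so I'll keep one fixed tool orientation for the rest of the sweep.

Run:
```python
from h import *
r=110
def pose(th,off,z):
    d=-ey*np.cos(th)-ex*np.sin(th); n=-(ey*np.sin(th)-ex*np.cos(th))
    return H+r*d+off*n+[0,0,z], d
R=down(pose(0.91,0,0)[1])
for th in np.arange(1.04,1.42,0.09):
    ctrl.move_l(pose(th,18,125)[0],R,vel=50)
    print(round(th,2),np.round(sensors.read_state()["force"],1))
ctrl.hold(0.2)
ctrl.move_l(pose(th,50,125)[0],vel=60)
ctrl.move_l(pose(th,50,300)[0],vel=150)
ctrl.move_l([420,110,300],vel=150)
ctrl.hold(0.3)
im,X=cloud("top")
g=(X[...,2]>136)&(X[...,2]<156)&(np.hypot(X[...,0]-H[0],X[...,1]-H[1])<175)
Q=X[g]-H; u,v=-Q@ex,-Q@ey; k=u>25
print(k.sum(), "angle est",np.median(np.arctan2(u[k],v[k])), sensors.read_state()["t"], tin()[1:])
cv2.imwrite("pics/t4.png",im[140:280,100:345,::-1].repeat(3,0).repeat(3,1))
```

```text
1.04 [ 0.6  0.1 -0.4]
1.13 [-0.6  0.6 -0.4]
1.22 [-0.2  0.7  0.3]
1.31 [0.1 0.2 0.1]
1.4 [ 0.8 -0.1  1. ]
0 angle est nan 26.4333 (241, array([432.01366368,  58.14751561,  70.09935304]))
  return _methods._mean(a, axis=axis, dtype=dtype,
  ret = ret.dtype.type(ret / rcount)
```

View pics/t4.png

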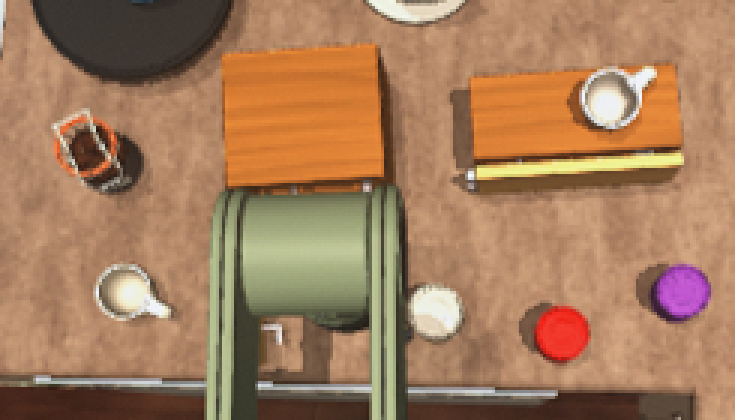

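The arm hides the door in this view, so I'll swing it to the right, well above everything, and look again.

Run:
```python
from h import *
q=np.array(sensors.read_state()["q"]); q[0]-=0.65
ctrl.set_joints(q); ctrl.hold(0.3)
im,X=cloud("top")
g=(X[...,2]>136)&(X[...,2]<156)&(np.hypot(X[...,0]-H[0],X[...,1]-H[1])<175)
Q=X[g]-H; u,v=-Q@ex,-Q@ey; k=u>25
print(k.sum(), "angle est",np.median(np.arctan2(u[k],v[k])), sensors.read_state()["t"], sensors.read_state()["eef_pos"],tin()[1:])
cv2.imwrite("pics/t5.png",im[140:280,100:345,::-1].repeat(3,0).repeat(3,1))
```

```text
237 angle est 1.53157972285949 27.9083 [ 401.41814896 -165.63401967  299.96133983] (235, array([432.18109606,  59.41344123,  70.32306773]))
```

View pics/t5.png

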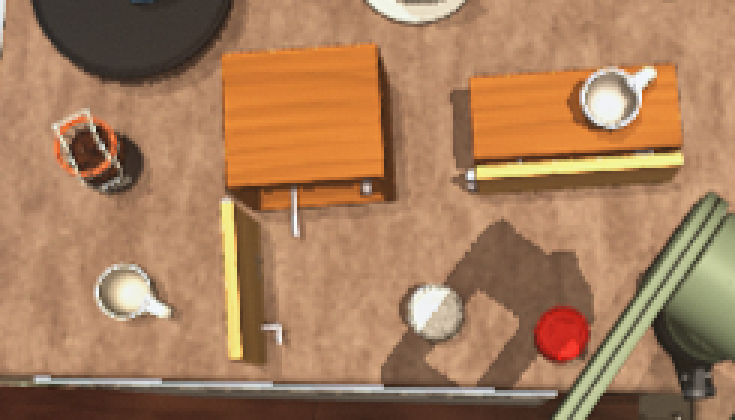

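The door stands open at about 1.53 rad, at (233,280) in the crop. The tin is upright and 233 mm from the hinge, the wide cupboard is shut and the robot touches nothing.

```bash
python3 -c "
from plant import ctrl; print(ctrl.finish_job())"
```

```text
the job is handed in; nothing more can be done
None
```

The job is handed in (no verdict came back): in the last picture the tall cupboard's door stands open at about 1.53 rad, the tin stands upright about 233 mm from the hinge, the wide cupboard is shut, and the cups and clip jar look unmoved (the spice jar and timer were outside that view).

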